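Seat the keyed rotor in the soil mill

TASK

Lift the steel rotor out of its stand and set it upright into the bowl of the bench soil mill, then turn it while pressing only lightly until its cross key drops fully home into the slotted drive hub. Once it is home, turn it clockwise (seen from above) until the drive comes up against its stop, let go of it and leave it seated there. Do not knock or shift the two white cups and the brown bottle.

Things in the scene. Friction and masses are not known exactly. Their poses are not given: they have to be found in the camera images.
- rotor_grip (a point): Centre of the grip bar of the loose bare-steel mill rotor (0.3 to 0.5 kg); axes are the rotor's, z up. Bar 50 mm long (x), 14 mm thick (y), 50 mm tall, standing on a flange disc 82 mm across: disc top 25 mm, underside 33 mm below this point. Four low ribs (3 mm) on the disc at 45 degrees to the bar.
- rotor_key (a point): On the rotor's axis 43 mm below rotor_grip, at the underside of its cross key: two crossed bars 40 mm long, 9 mm wide, 10 mm high, along the rotor's x and y, right under the disc. From here a round centring pilot, 16.8 mm across, with a 7 mm long tapered tip 8 mm across, reaches 10 mm farther down. The key fits every quarter turn.
- stand: Fixed grey plastic ring stand on the bench, 74 mm outer, 54 mm inner diameter, 23 mm high, origin at the centre of its underside. The rotor starts in it upright, its disc resting on the ring, key and pilot hanging inside with 7 mm of room all round.
- mill: Fixed bench soil mill, origin at the centre of its underside, on the bowl's axis: white box 210 mm (x) by 180 mm (y), 86 mm high; on top an open steel bowl, inner diameter 100 mm, outer 112 mm, floor 90 mm and rim 124 mm above the bench, with the drive hub in its middle.
- mill_hub (a point): On the bowl's axis, level with the hub's top, 112 mm above the bench; axes are the housing's. The hub is a dark steel block 44 mm square, 22 mm high, with a 13 mm wide cross slot right through and open at the sides. Its angle about the axis varies and is NOT given. Rotor grip centre is 43 mm above this point with the key riding on the hub, 33 mm when fully home (disc on hub).
- clutch (a joint): Turn of the mill's drive, which carries the hub, about the bowl's axis, rad, growing clockwise seen from above. Starts at 0 to 0.1; hard stops at 0 and 0.7; needs about 0.3 N m and stays where it is left. Rubbing the hub lightly does not move it, pressing hard drags it round. It does not tell the hub's angle.
- cup_a: Loose white ceramic cup, 72 mm across, 62 mm high, origin at the centre of its underside. Leave alone.
- cup_b: Another such loose white cup. Leave alone.
- flask: Loose brown bottle, 64 mm across, 150 mm high, origin at the centre of its underside. Leave alone.

How it is judged (in metres and radians):
On the way, in this order (a step that is already met when the one before it is completed fails the run):
1. the rotor's key has dropped fully into the hub, the drive not yet turned to its stop (z of rotor_grip in the frame of mill_hub below 0.0355 m and horizontal distance between rotor_grip and mill_hub below 0.005 m and value of joint clutch below 0.55 rad), for 0.2 s.
2. the seated rotor has turned the drive clockwise to its stop (z of rotor_grip in the frame of mill_hub below 0.0365 m and value of joint clutch above 0.62 rad), for 0.2 s.
At the end, for the whole second after the job is handed in: The rotor stands upright (within 0.06 rad) and at rest in the mill, its grip centre within 5 mm of the bowl axis and less than 35.5 mm above the hub's top (33 mm is fully home), the drive turned clockwise to more than 0.62 of its 0.7 rad (z of rotor_grip in the frame of mill_hub below 0.0355 m and horizontal distance between rotor_grip and mill_hub below 0.005 m and angle between rotor_grip's own z axis and vertical below 0.06 rad and value of joint clutch above 0.62 rad and linear speed of rotor below 0.02 m/s); the robot touches nothing.
It fails at once if the rotor is pressed on the mill with more than 40 N while its key still rides on top of the hub (contact force between rotor and mill above 40 N and z of rotor_grip in the frame of mill_hub above 0.0415 m).
It fails at once if a cup or the bottle is shifted by more than 25 mm or tipped (distance of any of cup_a, cup_b, flask from where it was at the start of the episode above 0.025 m or angle between any of cup_a, cup_b, flask's own z axis and vertical above 0.35 rad).
It also fails if it takes over 72 s, if anything falls off the work surface, if the arm or the gripper's body presses on something with over 40 N, if the wrist force passes 120 N, or if a joint passes its speed limit or range.

ROBOT

A 6-joint arm with a two-finger parallel gripper is mounted at the origin on the work surface. World frame = base frame: x ahead of the robot, y to its left, z up, the work surface at z = 0. Lengths are in mm, angles in rad, forces in N, time in s.
With the tool pointing down it reaches from about 300 to 775 mm from the base axis. Payload 14.6 kg.
Tool frame: the origin (TCP) lies midway between the tips of the shut fingers; the grasp point (between the pads) lies 19 mm behind it; y points along the fingers, z is the direction in which the jaws open and shut, and the axes are right-handed (so a half turn about y gives the same grasp; the last joint's range is limited). The gripper opens to 94 mm and grips with 3 to 60 N. Pads are 16 mm wide; open, the fingers measure 119 mm over their backs; the gripper's body (75 mm by 177 mm) begins 78 mm behind the grasp point.
Start: joints at [-1.401, 0.3, 1.521, -0, 1.321, -0.067], TCP at [129.02, -534.643, 205.446] pointing down, gripper open.
Joint ranges: [-3.03, 3.03], [-0.79, 2.21], [0.23, 2.52], [-1.04, 4.18], [0, 3.07], [-2.55, 2.55]. Speed limits (rad/s): [2.22, 2.22, 2.57, 3.14, 3.14, 3.14].

INTERFACE

Orientations are given as [roll, pitch, yaw] about the fixed x, y, z axes, in that order (R = Rz(yaw) Ry(pitch) Rx(roll)).
In Python, from cell import manip gives the robot as it stands.
- The arm moves only by the tool play_rows, never from a script. Its argument "series" is a list of rows, each a list of 3 entries, a list of its own where there are three numbers: the shift along the tool's x, y, z in m, then the turn about the tool's y in rad, then the closure, from 0 (fully open) to 1 (shut). In form: [[[dx, dy, dz], twist, grip], ...]. A call has 1 to 20 rows; each row is the pose to reach, as a shift and turn from the pose measured when the call began, along the tool's axes at that moment; what a row does not reach only later rows make up. A row lasts 1/10 s, in which the tool goes at most 50 mm and 8.59 degrees, less where a joint would pass 70% of its speed; a pose out of reach is approached as far as the arm can. A call with a gripper value outside its range is refused whole. The fingers move at their own pace and stop on an object; "squeeze" is the grip in N (left out, the last holds). Time passes only in rows, so rows that repeat a pose let the fingers close. It gives the time, the measured TCP pose, the force and the opening at its end, in the units of the state.
- manip.read_state(): the state, without advancing time (a new reading comes with each control period).
- manip.camera(name): name is "scene" or "top" or "wrist"; returns the picture (480x640x3 uint8, red, green, blue); there is no depth.
- manip.camera_params(name): a dict with "K" (3x3 intrinsics, pixels), "rvec" (rotation vector, rad) and "tvec" (3), from world to camera coordinates, as OpenCV has them. Camera axes: x right, y down, z forward; pixel columns grow to the right and rows downward; lengths in mm; the calibration is good to about 2 mm. The wrist camera is an equidistant fisheye: a pixel r from the principal point sees the ray r / f radians off the axis. A picture is of the moment at which its call begins: read the wrist's pose just before it. camera_params takes no time and is no camera call; for the wrist camera it gives the pose at the moment of the call.
- manip.sign_off(): hands the job in, once; it reports no verdict.
The state is a dict: "clock": time; "joints": joint angles; "qd": joint speeds; "effort": joint torques, N m; "eef_pos": TCP position; "eef_rot": TCP orientation; "wrist_force": force on the tool from outside, world axes, zero at the start; "moment": the same for the moment, N m; "finger_gap": finger opening in mm.
Only numpy, scipy, OpenCV 4.12 (cv2) and the standard library are available. Lean on these libraries where they do the work, as an engineer would, in place of code of your own. Each camera call takes 0.05 s, during which the arm holds its last target. There are 200 camera calls.

## Working session

There is one attempt and no reset: what is moved stays moved. The work goes in short steps, Python scripts to look and compute and a tool call to move; the robot and the scene stay as the last step left them, time stands still between calls to the robot, and variables do not carry over. Pictures are saved under pics/ and viewed, about 8 in all and at most 12, crops included, and the job is handed in when it is done.

Besides the shell and the picture viewer there is one more tool, called after "Request:" as name([rows], argument=value, ...), one row to a line, values as JSON. play_rows: Moves the arm, as the interface text tells. Its arguments: {"type":"object","properties":{"series":{"type":"array","items":{"type":"array"}},"squeeze":{"type":"number"}},"required":["series"]}

```bash
mkdir -p pics; ls; python3 - <<'E'
from cell import manip
import cv2,numpy as np
print(manip.read_state())
for n in ("top","scene","wrist"):
    p=manip.camera_params(n); print(n,p)
    cv2.imwrite(f"pics/{n}0.png",cv2.cvtColor(manip.camera(n),cv2.COLOR_RGB2BGR))
E
```

```text
pics
{'clock': 0.0, 'joints': array([-1.40058510e+00,  3.00465957e-01,  1.52158441e+00, -9.50351695e-06,
        1.32068465e+00, -6.65904535e-02]), 'qd': array([-0.00139658, -0.00179312,  0.00038856,  0.00165052,  0.00198944,
       -0.00022135]), 'effort': array([-3.04583218e-04, -5.31809056e+01, -3.52734554e+01,  7.08380551e-02,
        2.44027114e-02, -1.22905931e-04]), 'eef_pos': array([ 128.98272233, -534.39401822,  204.8877413 ]), 'eef_rot': array([-1.57193677e+00,  6.68292311e-05, -2.90478865e+00]), 'wrist_force': array([ 0.66159535, -0.40745805, -0.42644162]), 'moment': array([-0.04050998,  0.01282703,  0.08135971]), 'finger_gap': 93.74456092912625}
top {'K': array([[485.29661394,   0.        , 322.92771505],
       [  0.        , 485.29661394, 240.11527034],
       [  0.        ,   0.        ,   1.        ]]), 'rvec': array([ 2.12683393, -2.15287534,  0.16927733]), 'tvec': array([   1.9546337 ,  634.46787947, 1346.39606439])}
scene {'K': array([[466.34367386,   0.        , 328.15779096],
       [  0.        , 466.34367386, 232.42029062],
       [  0.        ,   0.        ,   1.        ]]), 'rvec': array([ 2.22862348,  0.8467137 , -0.3395196 ]), 'tvec': array([-468.22930326, -217.61775711, 1477.76614941])}
wrist {'K': array([[371.64829954,   0.        , 315.47970594],
       [  0.        , 371.64829954, 237.00021857],
       [  0.        ,   0.        ,   1.        ]]), 'rvec': array([-2.31588669,  1.8211705 ,  0.21965728]), 'tvec': array([-549.62440572,  -26.22080215,  389.16878166])}
```

View pics/top0.png

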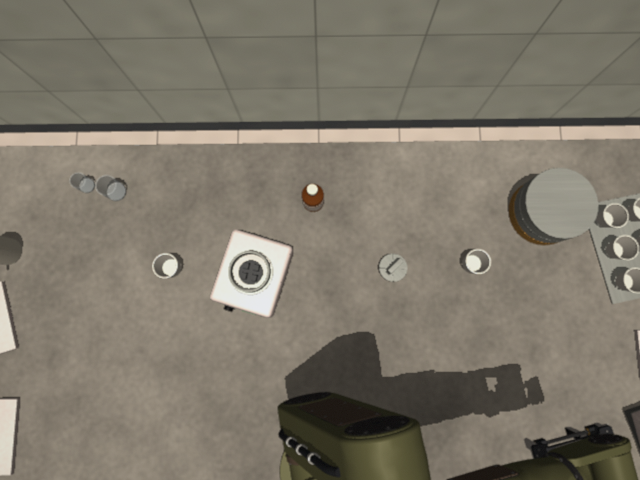

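View pics/scene0.png

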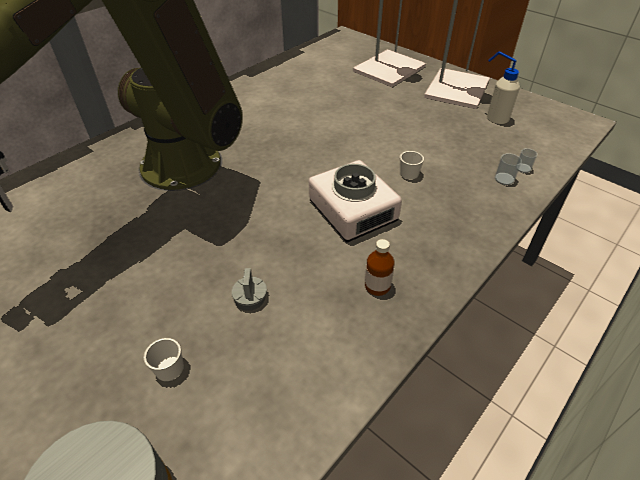

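View pics/wrist0.png

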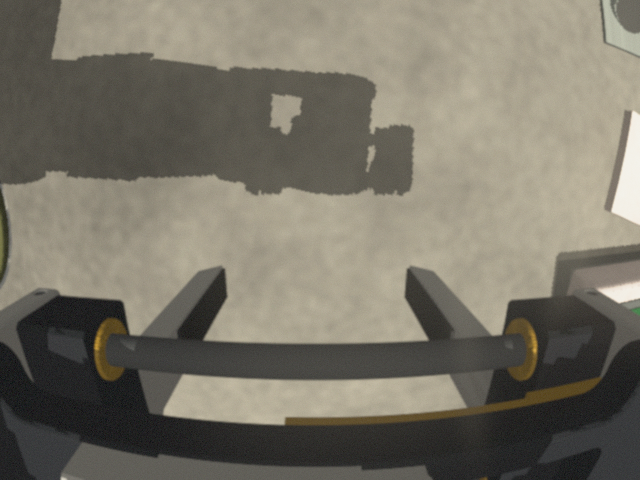

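Top view: rotor at about (392,267), mill bowl (250,271), bottle (312,195), cups (166,265) and (476,261). The scene view agrees, and the wrist view shows only bare bench. Next I'll measure in the top image.

```bash
cat > h.py <<'E'
import cv2,numpy as np
from cell import manip
def ray(p,uv,fish=False):
    K=p["K"];R=cv2.Rodrigues(p["rvec"])[0];c=-R.T@p["tvec"]
    d=np.array([(uv[0]-K[0,2])/K[0,0],(uv[1]-K[1,2])/K[1,1],1.])
    if fish:
        t=np.hypot(d[0],d[1]); d=np.array([*(d[:2]/max(t,1e-9)*np.sin(t)),np.cos(t)])
    return c,R.T@d
def onplane(p,uv,z,fish=False):
    c,d=ray(p,uv,fish); return c+d*(z-c[2])/d[2]
def proj(p,X,fish=False):
    R=cv2.Rodrigues(p["rvec"])[0];q=R@np.array(X,float)+p["tvec"];K=p["K"]
    n=np.hypot(q[0],q[1]);s=(np.arctan2(n,q[2])/n if n>1e-9 else 0) if fish else 1/q[2]
    return np.array([K[0,0]*q[0]*s+K[0,2],K[1,1]*q[1]*s+K[1,2]])
def save(n,im): cv2.imwrite(f"pics/{n}.png",cv2.cvtColor(im,cv2.COLOR_RGB2BGR))
E
python3 - <<'E'
from h import *
P=manip.camera_params("top")
im=cv2.cvtColor(cv2.imread("pics/top0.png"),cv2.COLOR_BGR2RGB)
for n,uv,z in (("rotor",(392,267),31),("mill",(250,271),124),("flask",(312,189),150),("cupa",(166,265),62),("cupb",(476,261),62)): print(n,onplane(P,uv,z).round())
a=cv2.resize(im[225:315,200:300],None,fx=4,fy=4,interpolation=cv2.INTER_CUBIC)
b=cv2.resize(im[225:315,345:445],None,fx=4,fy=4,interpolation=cv2.INTER_CUBIC)
save("crop1",np.hstack([a,b]))
g=cv2.cvtColor(im,cv2.COLOR_RGB2GRAY)
hsv=cv2.cvtColor(im,cv2.COLOR_RGB2HSV)
# mill box: bright white
m=((hsv[...,2]>200)).astype(np.uint8); m[:, :205]=0;m[:,300:]=0;m[:225]=0;m[325:]=0
c=max(cv2.findContours(m,cv2.RETR_EXTERNAL,cv2.CHAIN_APPROX_NONE)[0],key=cv2.contourArea)
box=cv2.boxPoints(cv2.minAreaRect(c)); W=np.array([onplane(P,u,86)for u in box]);print("box",box.round(1).tolist(),W.round(),W.mean(0),np.linalg.norm(W-np.roll(W,1,0),axis=1))
print("hsv rotor",hsv[267,380],"bench",hsv[300,400], hsv[267,400])
E
```

```text
rotor [ 556. -205.   31.]
mill [541. 192. 124.]
flask [759.  22. 150.]
cupa [567. 439.  62.]
cupb [ 567. -439.   62.]
box [[209.89999389648438, 298.3999938964844], [232.10000610351562, 228.5], [291.1000061035156, 247.3000030517578], [268.8999938964844, 317.20001220703125]] [[470. 307.  86.]
 [665. 249.  86.]
 [609.  83.  86.]
 [417. 145.  86.]] [540.46901492 196.05540366  86.        ] [170.87582718 202.89707856 174.79958607 201.58491549]
hsv rotor [ 25  23 144] bench [ 20  39 131] [ 26  24 169]
```

View pics/crop1.png

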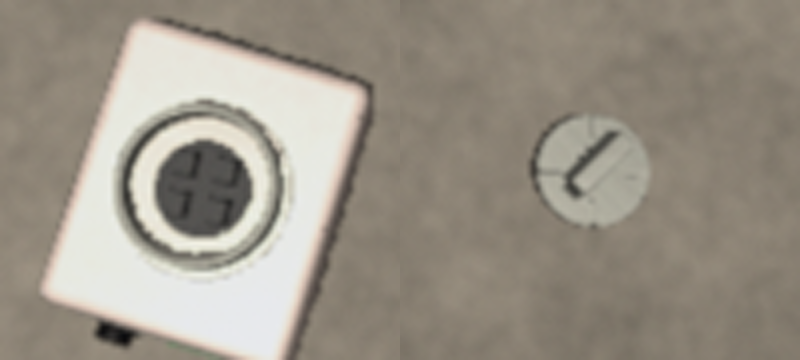

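```bash
cat >> h.py <<'E'
from scipy.spatial.transform import Rotation as Ro
def tool(s): return np.array(s["eef_pos"]),Ro.from_euler("xyz",s["eef_rot"]).as_matrix()
def shift(target,yaw=None,s=None):
    s=s or manip.read_state();p,R=tool(s)
    d=R.T@(np.array(target,float)-p)/1000
    y0=s["eef_rot"][2]
    tw=None if yaw is None else -(((yaw-y0)+np.pi)%(2*np.pi)-np.pi)
    print("shift",d.round(4),"twist",tw)
E
python3 - <<'E'
from h import *
p,R=tool(manip.read_state());w=manip.camera_params("wrist")
Rc=cv2.Rodrigues(w["rvec"])[0]
print("cam in tool",R.T@(-Rc.T@w["tvec"]-p));print("cam axes in tool cols",(R.T@Rc.T).round(3))
shift([554,-207,220],-0.71)
E
```

```text
cam in tool [-6.72875302e+01 -1.78907428e+02 -9.32615322e-02]
cam axes in tool cols [[-0.001  0.972  0.237]
 [-0.    -0.237  0.972]
 [ 1.     0.001  0.   ]]
shift [-0.49   -0.0148 -0.2186] twist -2.1947665756349366
```

Request:
play_rows([
  [[-0.1, -0.005, -0.045], -0.15, 0],
  [[-0.2, -0.01, -0.09], -0.3, 0],
  [[-0.3, -0.0148, -0.135], -0.45, 0],
  [[-0.49, -0.0148, -0.2186], -0.6, 0],
  [[-0.49, -0.0148, -0.2186], -0.75, 0],
  [[-0.49, -0.0148, -0.2186], -0.9, 0],
  [[-0.49, -0.0148, -0.2186], -1.2, 0],
  [[-0.49, -0.0148, -0.2186], -1.5, 0],
  [[-0.49, -0.0148, -0.2186], -1.8, 0],
  [[-0.49, -0.0148, -0.2186], -2.195, 0],
  [[-0.49, -0.0148, -0.2186], -2.195, 0],
  [[-0.49, -0.0148, -0.2186], -2.195, 0],
  [[-0.49, -0.0148, -0.2186], -2.195, 0],
  [[-0.49, -0.0148, -0.2186], -2.195, 0],
  [[-0.49, -0.0148, -0.2186], -2.195, 0],
  [[-0.49, -0.0148, -0.2186], -2.195, 0],
  [[-0.49, -0.0148, -0.2186], -2.195, 0],
  [[-0.49, -0.0148, -0.2186], -2.195, 0],
  [[-0.49, -0.0148, -0.2186], -2.195, 0],
])

```text
clock: 2.05
eef_pos: [554.0, -207.1, 220.0]
eef_rot: [-1.57, 0.001, -0.711]
wrist_force: [0.5, -0.3, 0.8]
finger_gap: 94.0
```

```bash
python3 - <<'E'
from h import *
s=manip.read_state();print(s["eef_pos"],s["eef_rot"],s["joints"],s["clock"])
w=manip.camera_params("wrist");im=manip.camera("wrist");save("w1",im);np.save("w1.npy",w)
print(proj(w,[554,-207,31],True),proj(w,[554,-207,81],True))
E
```

```text
[ 553.99515342 -207.05134386  220.00859025] [-1.57027768e+00  7.44501934e-04 -7.11280942e-01] [-4.19917503e-01  3.82983695e-01  1.37629928e+00  7.23384875e-04
  1.38287386e+00 -1.27956804e+00] 2.05
[316.22355077 217.23404348] [316.32015669 227.69216571]
```

View pics/w1.png

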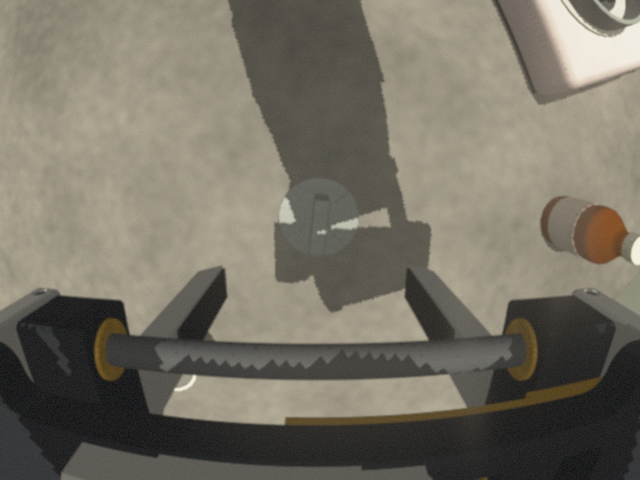

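The rotor disc is at about (318,217), nearly under the tool. The bar is nearly vertical in the image, with its top end at about (322,196). I'll enlarge the crop to get the exact angle.

```bash
python3 - <<'E'
from h import *
im=cv2.imread("pics/w1.png");c=im[165:275,265:375].astype(float)
c=np.clip((c-40)*2.2,0,255).astype(np.uint8)
c=cv2.resize(c,None,fx=5,fy=5,interpolation=cv2.INTER_CUBIC)
cv2.imwrite("pics/w1c.png",c)
E
```

```text
(no output)
```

View pics/w1c.png

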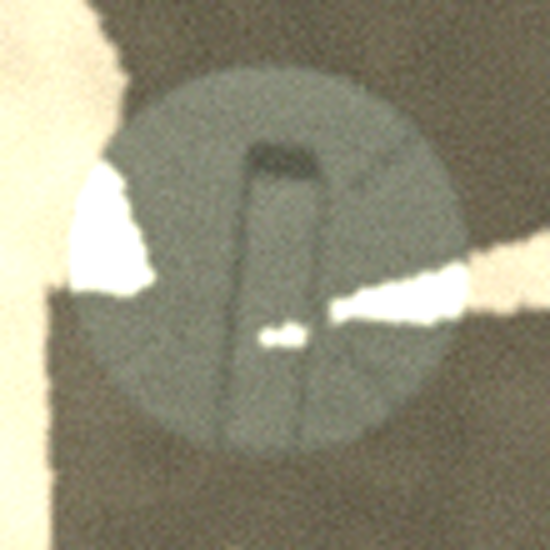

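```bash
python3 - <<'E'
from h import *
w=np.load("w1.npy",allow_pickle=True).item();t=manip.camera_params("top")
f=lambda x,y,z:onplane(w,(265+x/5,165+y/5),z,True)
for q in ((70,260),(470,260),(270,65),(270,455),(270,260)): print(f(*q,31).round(1))
a,b=f(285,178,81),f(258,440,81);print("bar",a.round(1),b.round(1),np.linalg.norm(a-b),((a+b)/2).round(1),np.arctan2(*(a-b)[1::-1]))
l=[f(*q,81).round(1) for q in ((248,178),(220,440),(322,178),(297,440))];d=l[1]-l[0];e=l[3]-l[2];print(np.arctan2(-d[1],-d[0]),np.arctan2(-e[1],-e[0]),np.linalg.norm(l[0]-l[2]))
print("top",onplane(t,(392.75,267.75),31))
E
```

```text
[ 529.3 -235.3   31. ]
[ 581.9 -174.    31. ]
[ 525.8 -179.1   31. ]
[ 586.7 -231.3   31. ]
[ 555.6 -204.7   31. ]
bar [ 539.  -187.7   81. ] [ 571.6 -221.8   81. ] 47.18493757654737 [ 555.3 -204.8   81. ] 2.333242931928141
2.3247206291510913 2.344219014796665 12.766362050325885
top [ 554.11516514 -206.63709698   31.        ]
```

```bash
python3 - <<'E'
from h import *
shift([555.3,-205,43],-0.808)
E
```

```text
shift [-0.0002  0.177   0.0023] twist 0.09708564374902595
```

Request:
play_rows([
  [[0, 0.03, 0.0023], 0.097, 0],
  [[0, 0.07, 0.0023], 0.097, 0],
  [[0, 0.11, 0.0023], 0.097, 0.3],
  [[0, 0.14, 0.0023], 0.097, 0.5],
  [[0, 0.16, 0.0023], 0.097, 0.5],
  [[0, 0.172, 0.0023], 0.097, 0.5],
  [[0, 0.177, 0.0023], 0.097, 0.6],
  [[0, 0.177, 0.0023], 0.097, 0.8],
  [[0, 0.177, 0.0023], 0.097, 1],
  [[0, 0.177, 0.0023], 0.097, 1],
  [[0, 0.177, 0.0023], 0.097, 1],
  [[0, 0.177, 0.0023], 0.097, 1],
  [[0, 0.177, 0.0023], 0.097, 1],
  [[0, 0.177, 0.0023], 0.097, 1],
], squeeze=40)

```text
clock: 3.5
eef_pos: [555.7, -205.2, 43.4]
eef_rot: [-1.57, 0.0, -0.808]
wrist_force: [-0.7, 1.3, 4.5]
finger_gap: 13.7
```

```bash
python3 - <<'E'
from h import *
shift([620,108,215],-0.808)
E
```

```text
shift [-0.182  -0.1714  0.263 ] twist 8.458905607788836e-05
```

Request:
play_rows([
  [[0, -0.02, 0], 0, 1],
  [[0, -0.06, 0], 0, 1],
  [[0, -0.1, 0], 0, 1],
  [[0, -0.14, 0], 0, 1],
  [[0, -0.172, 0], 0, 1],
  [[0, -0.172, 0], 0, 1],
  [[0, -0.172, 0], 0, 1],
])

```text
clock: 4.2
eef_pos: [555.2, -205.1, 214.0]
eef_rot: [-1.571, 0.002, -0.808]
wrist_force: [0.3, 0.4, -4.6]
finger_gap: 13.7
```

Request:
play_rows([
  [[-0.02, 0, 0.03], 0, 1],
  [[-0.045, 0, 0.065], 0, 1],
  [[-0.07, 0, 0.1], 0, 1],
  [[-0.095, 0, 0.14], 0, 1],
  [[-0.12, 0, 0.175], 0, 1],
  [[-0.145, 0, 0.21], 0, 1],
  [[-0.165, 0, 0.24], 0, 1],
  [[-0.178, 0, 0.257], 0, 1],
  [[-0.182, 0, 0.263], 0, 1],
  [[-0.182, 0, 0.263], 0, 1],
  [[-0.182, 0, 0.263], 0, 1],
  [[-0.182, 0, 0.263], 0, 1],
])

```text
clock: 5.4
eef_pos: [619.5, 106.9, 213.9]
eef_rot: [-1.571, 0.002, -0.809]
wrist_force: [-0.5, -0.5, -3.4]
finger_gap: 13.9
```

```bash
python3 - <<'E'
from h import *
s=manip.read_state();print(s["eef_pos"],s["eef_rot"],s["joints"],s["clock"],s["wrist_force"])
w=manip.camera_params("wrist");im=manip.camera("wrist");save("w2",im);np.save("w2.npy",w)
print(proj(w,[540,194,112],True))
E
```

```text
[619.47863228 106.9092656  213.91662247] [-1.57122686  0.00179588 -0.80931281] [ 1.12137251e-01  4.73227490e-01  1.26344922e+00  1.18604953e-03
  1.40634488e+00 -6.49541660e-01] 5.4 [-0.54235814 -0.51981736 -3.41941328]
[320.25715193  84.28980289]
```

View pics/w2.png

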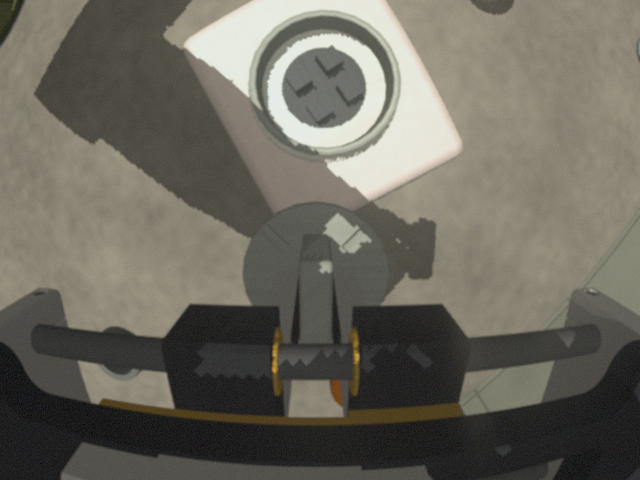

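Clear view: the bowl is centred near (324,86) with the dark hub inside, and the rotor hangs upright at (315,270). I'll enlarge the hub.

```bash
python3 - <<'E'
from h import *
im=cv2.imread("pics/w2.png");c=im[0:170,240:410].astype(float)
g=cv2.cvtColor(im,cv2.COLOR_BGR2GRAY)
c=cv2.resize(np.clip((c-20)*1.7,0,255).astype(np.uint8)[36:136,34:134],None,fx=6,fy=6,interpolation=cv2.INTER_CUBIC)
cv2.imwrite("pics/w2c.png",c)
w=np.load("w2.npy",allow_pickle=True).item()
# bright floor annulus centre and dark disc
m=(g<110).astype(np.uint8);M=np.zeros_like(m);M[40:132,278:370]=1;cv2.circle(K:=np.zeros_like(m),(324,86),46,1,-1);m&=K
n,l,st,ce=cv2.connectedComponentsWithStats(m);i=l[86,324]
cs=max(cv2.findContours((l==i).astype(np.uint8),cv2.RETR_EXTERNAL,cv2.CHAIN_APPROX_NONE)[0],key=cv2.contourArea)
print(cv2.minEnclosingCircle(cs),cv2.fitEllipse(cs),cv2.minAreaRect(cs))
E
```

```text
((319.5, 239.5), 399.30010986328125) ((319.5, 239.5), (557.3566284179688, 771.0567016601562), 90.0) ((319.5, 239.5), (479.0, 639.0), 90.0)
```

View pics/w2c.png

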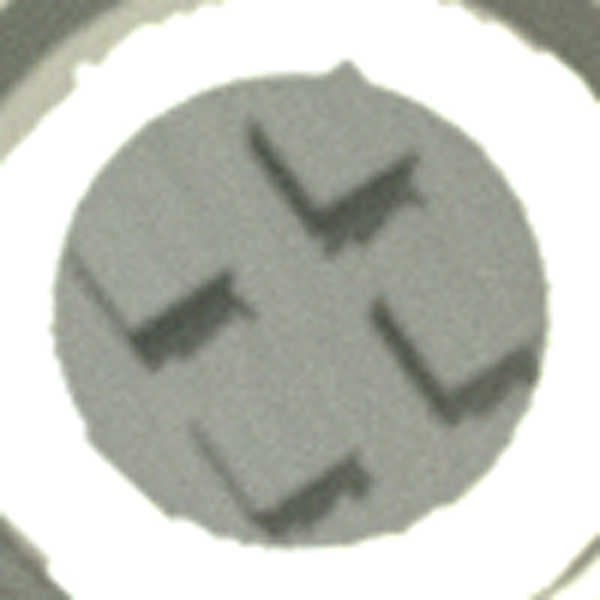

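```bash
python3 - <<'E'
from h import *
w=np.load("w2.npy",allow_pickle=True).item();t=manip.camera_params("top")
f=lambda q,z:onplane(w,(274+q[0]/6,36+q[1]/6),z,True)
A,B,C,D=[f(q,112) for q in((318,215),(137,340),(450,390),(265,515))]
for n,d in(("AC",C-A),("BD",D-B),("AB",B-A),("CD",D-C)):print(n,np.linalg.norm(d).round(1),(np.arctan2(d[1],d[0])%(np.pi/2)).round(3))
u=(C-A+D-B)/2/28.5*15.5;v=(A-B+C-D)/2/28.5*15.5
print("hub",(A+B+C+D)/4-u/2+v/2)
for q,z in(((300,310),90),((300,310),97)):print("floor disc",f(q,z))
# rim outer extents in w2: left 249,right 398 , top 10, bottom 161 (z 124)
for q in ((249,86),(398,86),(324,10),(324,161)):print(onplane(w,q,124,True).round(1))
for u in((250.7,271.5),): print("top rim",onplane(t,u,124))
print("hub pred in top",proj(t,[540,194,112]))
E
```

```text
AC 27.8 1.394
BD 27.5 1.38
AB 27.8 1.387
CD 28.2 1.375
hub [541.97696896 197.24339868 112.        ]
floor disc [541.62467839 197.02058871  90.        ]
floor disc [542.32484536 196.07152994  97.        ]
[504.3 156.8 124. ]
[581.8 231.8 124. ]
[503.1 236.5 124. ]
[582.  153.8 124. ]
top rim [539.44190658 190.06321005 124.        ]
hub pred in top [249.90432119 271.72169127]
```

```bash
python3 - <<'E'
from h import *
shift([542,196.3,175],-0.187)
E
```

```text
shift [-0.1181  0.0393  0.0055] twist -0.622246818607648
```

Request:
play_rows([
  [[-0.03, 0, 0.001], -0.12, 1],
  [[-0.06, 0, 0.003], -0.25, 1],
  [[-0.09, 0, 0.005], -0.37, 1],
  [[-0.11, 0, 0.0055], -0.5, 1],
  [[-0.118, 0.01, 0.0055], -0.622, 1],
  [[-0.118, 0.025, 0.0055], -0.622, 1],
  [[-0.118, 0.035, 0.0055], -0.622, 1],
  [[-0.1181, 0.0393, 0.0055], -0.622, 1],
  [[-0.1181, 0.0393, 0.0055], -0.622, 1],
  [[-0.1181, 0.0393, 0.0055], -0.622, 1],
  [[-0.1181, 0.0393, 0.0055], -0.622, 1],
])

```text
clock: 6.55
eef_pos: [542.3, 196.2, 175.6]
eef_rot: [-1.57, 0.001, -0.188]
wrist_force: [0.3, 0.2, -3.9]
finger_gap: 14.0
```

```bash
python3 - <<'E'
from h import *
s=manip.read_state();print(s["eef_pos"],s["eef_rot"],s["joints"],s["wrist_force"])
shift([542,196.3,153],-0.187)
w=manip.camera_params("wrist");im=manip.camera("wrist");np.save("w3.npy",w)
t=manip.camera("top");save("t3",t)
save("w3",np.hstack([im[100:400,150:480],cv2.resize(t[230:320,200:290],(300,300),interpolation=cv2.INTER_CUBIC)]))
E
```

```text
[542.30925722 196.24187886 175.62236406] [-1.56955648e+00  5.27777817e-04 -1.87669954e-01] [ 2.83067468e-01  3.83815269e-01  1.47967587e+00  1.40411520e-03
  1.27800984e+00 -1.10046377e+00] [ 0.32661277  0.21515581 -3.8801688 ]
shift [-0.0003  0.0226 -0.    ] twist -0.0006699543977073397
```

View pics/w3.png

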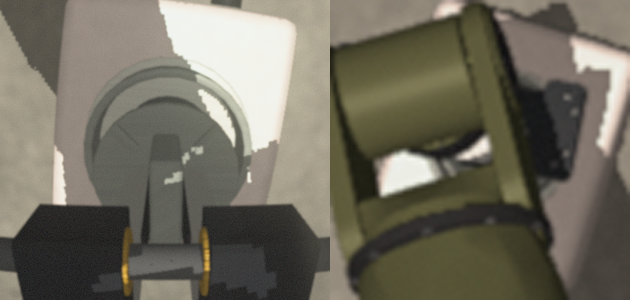

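The rotor hangs over the bowl, with disc and bowl both centred near column 169 of the crop. Descending in small steps.

Request:
play_rows([
  [[0, 0.008, 0], 0, 1],
  [[0, 0.015, 0], 0, 1],
  [[0, 0.02, 0], 0, 1],
  [[0, 0.024, 0], 0, 1],
  [[0, 0.026, 0], 0, 1],
  [[0, 0.026, 0], 0, 1],
])

```text
clock: 7.25
eef_pos: [542.1, 196.3, 149.2]
eef_rot: [-1.57, 0.001, -0.187]
wrist_force: [-0.1, 0.4, -3.7]
finger_gap: 13.7
```

Request:
play_rows([
  [[0, 0.001, 0], 0, 1],
  [[0, 0.002, 0], 0, 1],
  [[0, 0.003, 0], 0, 1],
  [[0, 0.003, 0], 0, 1],
])

```text
clock: 7.65
eef_pos: [542.1, 196.3, 146.1]
eef_rot: [-1.57, 0.001, -0.187]
wrist_force: [-0.1, -0.7, -3.2]
finger_gap: 13.8
```

Request:
play_rows([
  [[0, 0.001, 0], 0, 1],
  [[0, 0.002, 0], 0, 1],
  [[0, 0.002, 0], 0, 1],
])

```text
clock: 7.95
eef_pos: [542.0, 196.5, 144.0]
eef_rot: [-1.57, 0.001, -0.187]
wrist_force: [-1.0, 1.5, -4.8]
finger_gap: 13.9
```

Request:
play_rows([
  [[0, 0.001, 0], 0, 1],
  [[0, 0.002, 0], 0, 1],
  [[0, 0.002, 0], 0, 1],
])

```text
clock: 8.25
eef_pos: [541.9, 196.6, 141.8]
eef_rot: [-1.569, 0.002, -0.187]
wrist_force: [-0.8, 1.8, -4.6]
finger_gap: 13.7
```

Request:
play_rows([
  [[0, 0.001, 0], 0, 1],
  [[0, 0.002, 0], 0, 1],
  [[0, 0.002, 0], 0, 1],
])

```text
clock: 8.55
eef_pos: [541.8, 196.7, 139.6]
eef_rot: [-1.569, 0.002, -0.187]
wrist_force: [-0.7, 3.0, -4.2]
finger_gap: 13.8
```

The vertical force is unchanged and the TCP is about 3 mm below riding height, so the key is entering the slot. Continuing.

Request:
play_rows([
  [[0, 0.001, 0], 0, 1],
  [[0, 0.002, 0], 0, 1],
  [[0, 0.003, 0], 0, 1],
  [[0, 0.004, 0], 0, 1],
  [[0, 0.004, 0], 0, 1],
])

```text
clock: 9.05
eef_pos: [541.7, 196.7, 135.5]
eef_rot: [-1.569, 0.002, -0.187]
wrist_force: [-1.0, 3.2, -3.6]
finger_gap: 13.6
```

Request:
play_rows([
  [[0, 0.001, 0], 0, 1],
  [[0, 0.002, 0], 0, 1],
  [[0, 0.003, 0], 0, 1],
  [[0, 0.0035, 0], 0, 1],
  [[0, 0.0035, 0], 0, 1],
  [[0, 0.0035, 0], 0, 1],
])

```text
clock: 9.65
eef_pos: [541.8, 196.8, 132.3]
eef_rot: [-1.569, 0.002, -0.187]
wrist_force: [-4.6, 2.2, 4.6]
finger_gap: 13.8
```

Request:
play_rows([
  [[0, 0, 0], 0, 1],
  [[0, 0, 0], 0, 1],
  [[0, 0, 0], 0, 1],
  [[0, 0, 0], 0.04, 1],
  [[0, 0, 0], 0.08, 1],
  [[0, 0, 0], 0.12, 1],
  [[0, 0, 0], 0.16, 1],
  [[0, 0, 0], 0.2, 1],
  [[0, 0, 0], 0.24, 1],
  [[0, 0, 0], 0.28, 1],
  [[0, 0, 0], 0.32, 1],
  [[0, 0, 0], 0.36, 1],
  [[0, 0, 0], 0.4, 1],
  [[0, 0, 0], 0.4, 1],
], squeeze=60)

```text
clock: 11.05
eef_pos: [541.6, 197.5, 132.4]
eef_rot: [-1.569, 0.003, -0.588]
wrist_force: [-3.9, 7.3, 2.1]
finger_gap: 14.0
```

```bash
python3 - <<'E'
from h import *
s=manip.read_state();print(s["eef_pos"],s["eef_rot"],s["joints"],s["wrist_force"],s["moment"],s["finger_gap"])
E
```

```text
[541.62700107 197.53103438 132.36911211] [-1.56917815  0.00297694 -0.58814492] [ 0.28462073  0.4261      1.52594083  0.00357657  1.19022764 -0.6993579 ] [-3.93326436  7.30749388  2.13859344] [1.51768805 0.71376966 0.17784541] 13.952912717776174
```

Request:
play_rows([
  [[-0.0003, 0, 0.0004], 0.04, 1],
  [[-0.0003, 0, 0.0004], 0.08, 1],
  [[-0.0003, 0, 0.0004], 0.12, 1],
  [[-0.0003, 0, 0.0004], 0.16, 1],
  [[-0.0003, 0, 0.0004], 0.2, 1],
  [[-0.0003, 0, 0.0004], 0.2, 1],
])

```text
clock: 11.65
eef_pos: [541.5, 198.1, 132.4]
eef_rot: [-1.57, 0.003, -0.789]
wrist_force: [-2.8, 3.3, 3.5]
finger_gap: 13.7
```

```bash
python3 - <<'E'
from h import *
s=manip.read_state();print(s["eef_pos"],s["eef_rot"],s["joints"],s["wrist_force"],s["moment"],s["finger_gap"])
E
```

```text
[541.51838057 198.13745036 132.35046315] [-1.56992377  0.00337923 -0.78916361] [ 0.28565393  0.42643603  1.52550435  0.00364792  1.1904953  -0.49733284] [-2.80868644  3.25119071  3.51536625] [0.75392525 0.68507717 0.24571077] 13.68068003863701
```

Request:
play_rows([
  [[0, 0, 0], 0.04, 1],
  [[0, 0, 0], 0.08, 1],
  [[0, 0, 0], 0.12, 1],
  [[0, 0, 0], 0.12, 1],
])

```text
clock: 12.05
eef_pos: [541.6, 198.2, 132.4]
eef_rot: [-1.57, 0.003, -0.91]
wrist_force: [-2.7, 3.7, 2.9]
finger_gap: 13.6
```

```bash
python3 - <<'E'
from h import *
s=manip.read_state();print(s["eef_pos"],s["eef_rot"],s["joints"],s["wrist_force"],s["moment"],s["finger_gap"])
E
```

```text
[541.55829639 198.20196539 132.35530085] [-1.57019854  0.00339905 -0.9095386 ] [ 0.2857447   0.42647119  1.52544159  0.00364181  1.19037263 -0.37686543] [-2.72818659  3.73739064  2.87344374] [0.64743473 0.47220058 0.12459664] 13.629148088294142
```

Request:
play_rows([
  [[0, 0, 0], 0.04, 1],
  [[0, 0, 0], 0.08, 1],
  [[0, 0, 0], 0.08, 1],
])

```text
clock: 12.35
eef_pos: [541.6, 198.3, 132.4]
eef_rot: [-1.57, 0.003, -0.988]
wrist_force: [-3.0, 4.5, 1.7]
finger_gap: 13.8
```

```bash
python3 - <<'E'
from h import *
s=manip.read_state();print(s["eef_pos"],s["eef_rot"],s["effort"],s["wrist_force"],s["moment"],s["finger_gap"])
E
```

```text
[541.62108162 198.2819612  132.38700538] [-1.57027297  0.00326739 -0.98824289] [ -3.33303876 -57.36798048 -33.21572185  -0.67868974  -0.34588862
   1.57287866] [-2.99917444  4.52791932  1.66633967] [0.7160524  0.39317979 0.82312505] 13.77448858568721
```

Moment z rose to 0.82 N m after 0.80 rad of turn, so the drive is near or at its stop. I'll push a little more to confirm.

Request:
play_rows([
  [[0, 0, 0], 0.03, 1],
  [[0, 0, 0], 0.03, 1],
  [[0, 0, 0], 0.03, 1],
])

```text
clock: 12.65
eef_pos: [541.6, 198.3, 132.4]
eef_rot: [-1.57, 0.003, -1.017]
wrist_force: [-2.3, 3.3, 2.2]
finger_gap: 14.0
```

```bash
python3 - <<'E'
from h import *
s=manip.read_state();print(s["eef_pos"],s["eef_rot"],s["effort"],s["wrist_force"],s["moment"],s["finger_gap"])
E
```

```text
[541.63689592 198.28283166 132.38177355] [-1.57037571  0.00312081 -1.0171342 ] [ -3.38975653 -57.28714943 -33.24225426  -0.47719119  -0.40283522
   1.17915172] [-2.265453    3.33499862  2.17864968] [0.61384564 0.31998839 1.10665746] 14.031016530902765
```

Request:
play_rows([
  [[0, 0, 0], 0, 1],
  [[0, 0, 0], -0.03, 1],
  [[0, 0, 0], -0.03, 0.6],
  [[0, 0, 0], -0.03, 0.5],
  [[0, 0, 0], -0.03, 0.5],
  [[0, 0, 0], -0.03, 0.5],
  [[0, 0, 0], -0.03, 0.5],
  [[0, -0.01, 0], -0.03, 0.5],
  [[0, -0.04, 0], -0.03, 0.5],
  [[0, -0.08, 0], -0.03, 0.5],
  [[0, -0.12, 0], -0.03, 0.5],
  [[0, -0.12, 0], -0.03, 0.5],
  [[0, -0.12, 0], -0.03, 0.5],
])

```text
clock: 13.95
eef_pos: [541.9, 198.0, 253.4]
eef_rot: [-1.569, 0.003, -0.987]
wrist_force: [0.0, 0.2, -0.6]
finger_gap: 46.8
```

```bash
python3 - <<'E'
from h import *
s=manip.read_state();print(s["eef_pos"],s["eef_rot"],s["wrist_force"],s["moment"],s["finger_gap"])
w=manip.camera_params("wrist");im=manip.camera("wrist");np.save("w4.npy",w)
sc=manip.camera("scene")
save("w4",np.hstack([cv2.resize(im[90:330,200:440],(400,400)),cv2.resize(sc[140:240,300:400],(400,400))]))
E
```

```text
[541.91296765 197.96612732 253.39564954] [-1.56856668  0.00255672 -0.98721539] [ 0.03155651  0.21806997 -0.60426653] [-0.03038821 -0.11632287  0.00643547] 46.832611908152245
```

View pics/w4.png

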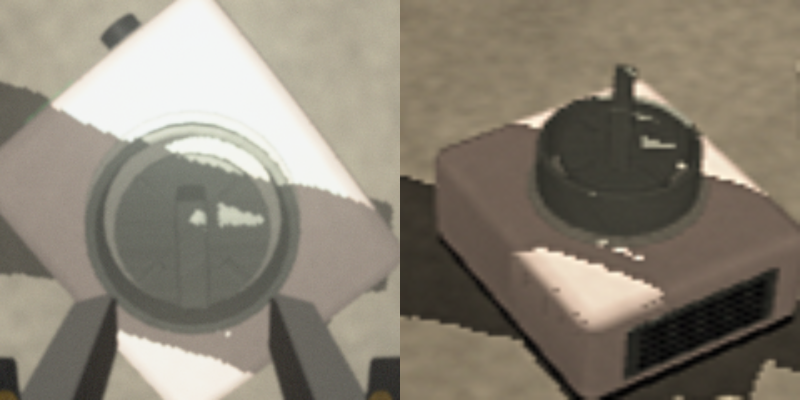

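The rotor sits upright in the bowl with its disc inside the rim and the bar in line with the tool's x axis. The fingers are well clear of it. Handing in.

```bash
python3 - <<'E'
from h import *
print(manip.sign_off(),manip.read_state()["clock"])
E
```

```text
the job is handed in; nothing more can be done
the job is handed in; nothing more can be done
```

The rotor is seated in the mill hub, turned clockwise until the drive came up against its stop, and released; I handed the job in. The sign-off gives no verdict, so this rests on my own readings.

- **Seating:** I gripped the rotor by its bar, measured the hub's slot angle with the wrist camera, and lowered it already aligned. The key went in on the first descent, so I did not need to turn it to find the slot. It bottomed at TCP z 132.3 mm, against about 132.4 mm expected for fully home, with about 8 N of contact force.
- **Turning:** It went about 0.83 rad clockwise, key play included. The torque then rose from roughly 0.2 N m to 1.1 N m, which I read as the stop. The drive angle itself cannot be measured.
- **Last checks:** After letting go, the arm backed off 121 mm with no force on the wrist. The final picture shows the rotor upright inside the bowl with its bar still at the turned angle.
- **Disagreements:** My camera estimates of the bowl axis differed by 2–3 mm between features, and one top-view rim reading was about 6 mm off. While turning, the tool settled about 2 mm off my aim in y (198.3 against 196.3 mm), with side forces up to about 8 N. I did not measure the final position separately.
- **Cups and bottle:** The arm never went near them, but I did not photograph them again to confirm.

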